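Fit the battery hatch cover and lock its quarter-turn stud

TASK

Close the battery hatch of the backup unit: take the loose cover (the wing of its stud is the handle) and set it into the opening in the top of the unit. Line the stud up with the slot in the catch strap underneath, push the stud in against its spring until it bottoms and give it a full quarter turn clockwise, up to its stop, so that it locks in the catch and holds the cover down flush when you let go. Press firmly but never force it, and leave the other things on the desk where they are.

Things in the scene. Friction and masses are not known exactly. Their poses are not given: they have to be found in the camera images.
- unit: battery backup unit: grey plastic case 140 x 180 x 76 mm (its x, y, z), fixed, flat on the desk. Origin: centre of its underside; x to its back, y along its long side, z up. Opening in its top: 102 x 132 mm (x, y), 4 mm lead-in bevel round the rim, 17 mm deep down to a ledge. More than 40 N between cover and unit would crack it.
- opening (a point): centre of the opening at the height of the ledge, 59 mm above the desk, axes as the unit's; the cover's origin is here when the cover is home. On the ledge a rubber seal stands 3.5 mm proud and gives by 1.6 N/mm.
- slot (a point): middle of the slot, 34 mm long (y) and 8 mm wide (x), in the steel catch strap that runs along y across the bay under the opening; axes as the unit's. The point is on the strap's top at its middle setting, 4.7 mm below the ledge; the real strap is up to 4.5 mm higher or lower, set by its screws, and is not measured. Strap 2.5 mm thick; hard floor of its cup 11 mm below its top.
- cover: loose hatch cover, same grey plastic: flat cap 100 x 130 x 17 mm (its x, y, z) with a skirt all round, about 0.3 kg, lying on its skirt on the desk. Origin: centre of the skirt's underside; y along its long side. Fits the opening with 1 mm play each side, either way round. Home, its top is flush with the unit's; resting on the seal, not pressed, it stands 1 to 3 mm proud.
- wing (a point): on the axis of the steel stud in the cover's middle, on the upper face of its round head (44 mm across), 43 mm above the cover's origin when the stud is out; turns and sinks with the stud. The wing is an aluminium bar 34 mm long (y here), 10 mm thick (x), 20 mm high standing on the head; fingertips beside the wing can rest and press on the head.
- pin (a point): middle of the stud's cross pin, 28 mm long (y here, parallel to the wing), 5 mm thick, round below, flat on top, 40 mm below wing. It must go down through the slot to the floor of the cup below the strap, a hard stop that has to be felt, before it can turn; off the slot it lands on the strap, at 0.5 to 10 mm of push.
- push (a joint): how far the stud is pushed into the cover, m: 0 = out, held by its spring (4 N, plus 0.45 N/mm). The pin meets the floor of the cup somewhere between 0.0115 and 0.021, after 9 to 14 N. Locked and let go, the stud springs back by 3.5 mm as the pin rises into a notch under the strap. End of its travel in the cover: 0.022.
- turn (a joint): turn of the stud in the cover, rad, clockwise from above positive, lightly stiff. 0 (a stop): wing and pin lie along the cover's y, in line with the slot. 1.57 (a stop at 1.6): across it, locked. Starts between 0 and 0.4. The pin enters the slot only within about 0.12 rad of 0. Late in the turn it passes a 2.6 mm ridge under the strap, only 0.9 mm clear of it even on the floor of the cup.
- highlighter_2: blue highlighter, 16 x 128 x 17 mm, lying on the desk between unit and cover, a bystander. Origin: centre of its underside.
- stapler: black stapler, 152 x 38 x 51 mm, on the desk to the left, a bystander. Origin: centre of its underside.
- sticky_pad_2: pink block of sticky notes, 77 x 77 x 26 mm, on the desk behind the work, a bystander. Origin: centre of its underside.

How it is judged:
On the way, in this order (a step that is already met when the one before it is completed fails the run):
1. the cover sits in the opening, resting on the seal or lower, its stud still out (horizontal distance between cover and opening below 0.004 m and angle between the y axis of cover and the y axis of unit, either way round below 0.08 rad and angle between cover's own z axis and vertical below 0.06 rad and z of cover in the frame of opening below 0.006 m and value of joint push below 0.006 m), for 0.1 s.
2. with the cover in the opening, the stud is pushed in at least 8 mm and not yet turned to the lock (horizontal distance between cover and opening below 0.004 m and angle between the y axis of cover and the y axis of unit, either way round below 0.08 rad and angle between cover's own z axis and vertical below 0.06 rad and value of joint push above 0.008 m and value of joint turn below 1 rad), for 0.1 s.
At the end, for the whole second after the job is handed in: The cover is home in the opening: within 3 mm of its centre, within 0.06 rad of square, level and flush within 1.5 mm; the stud is turned at least 1.4 rad and has sprung back into the catch (push between 7.5 and 18.5 mm); all at rest (horizontal distance between cover and opening below 0.003 m and angle between the y axis of cover and the y axis of unit, either way round below 0.06 rad and angle between cover's own z axis and vertical below 0.03 rad and z of cover in the frame of opening between -0.002 and 0.0015 m and value of joint turn above 1.4 rad and value of joint push between 0.0075 and 0.0185 m and linear speed of cover below 0.01 m/s); the robot touches nothing.
It fails at once if the cover with its stud is pressed on the unit with more than 40 N (contact force between cover and unit above 40 N).
It fails at once if the highlighter, the stapler or the sticky notes are moved by more than 25 mm (distance of any of highlighter_2, stapler, sticky_pad_2 from where it was at the start of the episode above 0.025 m).
It also fails if it takes over 72 s, if anything falls off the work surface, if the arm or the gripper's body presses on something with over 40 N, if the wrist force passes 120 N, or if a joint passes its speed limit or range.

ROBOT

A 6-joint arm with a two-finger parallel gripper is mounted at the origin on a cart in front of the work surface, level with it; the furniture and walls round the work are solid. World frame = base frame: x ahead of the robot, y to its left, z up, the work surface at z = 0. Lengths are in m, angles in rad, forces in N, time in s.
With the tool pointing down it reaches from about 0.35 to 0.975 m from the base axis. Payload 4.9 kg.
Tool frame: the origin (TCP) lies between the finger pads; the fingertips stand 14 mm ahead of it and the grasp point (between the pads) lies 5 mm behind it (manip.finger_overhang is the distance from the TCP to the fingertips, in m); z points along the fingers, y is the line along which they close (so a half turn about z gives the same grasp; the last joint's range is limited). The gripper opens to 85 mm and grips with 20 to 120 N. Pads are 22 mm wide; open, the fingers measure 114 mm over their backs; the gripper's body (76 mm by 85 mm) begins 54 mm behind the grasp point. The pads swing forward as they close: fully open they stand 13 mm farther back than shut.
Start: joints at [1.13, 0.053, 1.613, -0, 1.476, -0.119], TCP at [0.198, 0.593, 0.245] pointing down, gripper open.
Joint ranges: [-3.01, 3.01], [-1.01, 2.22], [0.06, 2.58], [-1.02, 4.17], [0.09, 2.62], [-3.14, 3.14]. Speed limits (rad/s): [2.57, 2.57, 3.14, 3.14, 3.14, 3.14].

INTERFACE

Orientations are given as a unit quaternion [w, x, y, z].
In Python, from plant import manip, grab_frame gives the robot as it stands.
- The arm moves only by the tool servo_tool, never from a script. Its argument "deltas" is a list that holds one entry, the list of rows, each a list of 5 numbers: the opening in per cent of the stroke, from 0 (shut) to 100 (fully open), then the shift along the world's x, y, z in m, then the turn about the world's z in degrees. A call has exactly 8 rows; each row shifts and turns the commanded pose from where the row before left it; what a row does not reach is not made up. A row lasts 1/10 s, in which the tool goes at most 50 mm and 8.59 degrees, less where a joint would pass 70% of its speed; a pose out of reach is approached as far as the arm can. A call is refused whole if a number of a shift passes 0.05 or a number of a turn 8.59, either way. A call with a gripper value outside its range is refused whole. The fingers move at their own pace and stop on an object; the grip force is fixed at half the most. Time passes only in rows, so rows that do not move let the fingers close, or fill a call up. It gives the time, the measured TCP pose, the force, the opening and the grip force at its end, in the units of the state.
- manip.state(): the state, without advancing time (a new reading comes with each control period).
- grab_frame(name): name is "scene" or "top" or "wrist"; returns a dict with "pixels" (480x640x3 uint8, red, green, blue), "z_map" (480x640 float32, m along the optical axis (not along the pixel's ray), 0 where there is no reading), "fx", "fy", "cx", "cy" (pixels), "dist" ([k1, k2, p1, p2, k3] as OpenCV has them; the pictures are not rectified), "rvec" (rotation vector, rad) and "tvec" (3), from world to camera coordinates, as OpenCV has them; the wrist camera has in their place "T_tool_cam" (4x4, takes a point from camera to tool coordinates, whose origin is the TCP and whose axes are the flange's). Camera axes: x right, y down, z forward; pixel columns grow to the right and rows downward; lengths in m; the calibration is good to about 2 mm. A picture is of the moment at which its call begins: read the wrist's pose just before it.
- manip.job_done(): hands the job in; it is judged then, once.
The state is a dict: "time": time; "joint_pos": joint angles; "joint_vel": joint speeds; "joint_efforts": joint torques, N m; "tool_pos": TCP position; "tool_rot": TCP orientation; "contact_force": force on the tool from outside, world axes, zero at the start; "ft_torque": the same for the moment, N m; "gripper_width": opening from 0.0 (shut) to 1.0 (fully open); "grasp_force": force on a finger pad.
Only numpy, scipy, OpenCV 4.12 (cv2) and the standard library are available. Lean on these libraries where they do the work, as an engineer would, in place of code of your own. Each camera call takes 0.05 s, during which the arm holds its last target. There are 200 camera calls.

## Working session

There is one attempt and no reset: what is moved stays moved. The work goes in short steps, Python scripts to look and compute and a tool call to move; the robot and the scene stay as the last step left them, time stands still between calls to the robot, and variables do not carry over. Pictures are saved under pics/ and viewed, at most 10 in all, crops included, and the job is handed in when it is done.

Besides the shell and the picture viewer there is one more tool, called after "Call:" as name([rows], argument=value, ...), one row to a line, values as JSON. servo_tool: Moves the arm, as the interface text tells. Its arguments: {"type":"object","properties":{"deltas":{"type":"array"}},"required":["deltas"]}

```bash
mkdir -p pics; ls
cat > h.py <<'E'
import numpy as np, cv2
from plant import manip, grab_frame
from scipy.spatial.transform import Rotation as R
def cam(f, st=None):
    K=np.array([[f['fx'],0,f['cx']],[0,f['fy'],f['cy']],[0,0,1.]])
    if 'rvec' in f:
        Rm=cv2.Rodrigues(np.array(f['rvec'],float))[0]; t=np.array(f['tvec'],float).ravel()
        return K,Rm.T,-Rm.T@t
    q=st['tool_rot']; Rt=R.from_quat([q[1],q[2],q[3],q[0]]).as_matrix()
    T=np.array(f['T_tool_cam']); return K,Rt@T[:3,:3],Rt@T[:3,3]+np.array(st['tool_pos'])
def cloud(f,st=None):
    K,Rm,o=cam(f,st); v,u=np.mgrid[:480,:640]
    n=cv2.undistortPoints(np.stack([u,v],-1).reshape(-1,1,2).astype(float),K,np.array(f['dist'],float)).reshape(480,640,2)
    d=np.dstack([n,np.ones((480,640))])*f['z_map'][...,None]
    P=d@Rm.T+o; P[f['z_map']<=0]=np.nan; return P
def ray(f,px,z,st=None):
    K,Rm,o=cam(f,st)
    n=cv2.undistortPoints(np.array(px,float).reshape(-1,1,2),K,np.array(f['dist'],float)).reshape(-1,2)
    d=np.c_[n,np.ones(len(n))]@Rm.T
    return o+d*((z-o[2])/d[:,2])[:,None]
def save(f,n): cv2.imwrite('pics/'+n,f['pixels'][...,::-1])
E
python3 - <<'E'
from h import *
for n in('top','scene'):
    f=grab_frame(n); save(f,n+'0.png'); np.savez(n+'0.npz',**f); print(n,cam(f)[2])
s=manip.state(); print({k:np.round(v,3) for k,v in s.items()}, manip.finger_overhang)
E
```

```text
pics
top [0.48538144 0.09787845 1.09514723]
scene [ 0.00818284 -0.74557792  0.53304023]
{'time': np.float64(0.1), 'joint_pos': array([ 1.13 ,  0.053,  1.614, -0.   ,  1.476, -0.119]), 'joint_vel': array([ 0.001, -0.   , -0.003, -0.002, -0.   , -0.001]), 'joint_efforts': array([ 0.0000e+00, -3.9490e+01, -3.7136e+01, -0.0000e+00,  4.0000e-03,
       -0.0000e+00]), 'tool_pos': array([0.197, 0.592, 0.244]), 'tool_rot': array([-0.   ,  0.16 ,  0.987, -0.001]), 'contact_force': array([ 0.582, -0.738, -0.478]), 'ft_torque': array([ 0.016, -0.022, -0.02 ]), 'grasp_force': np.float64(0.0), 'gripper_width': np.float64(1.0)} 0.014
```

View pics/top0.png

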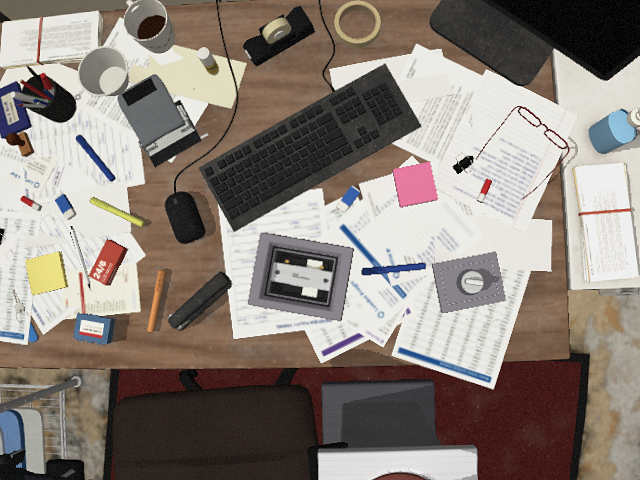

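View pics/scene0.png

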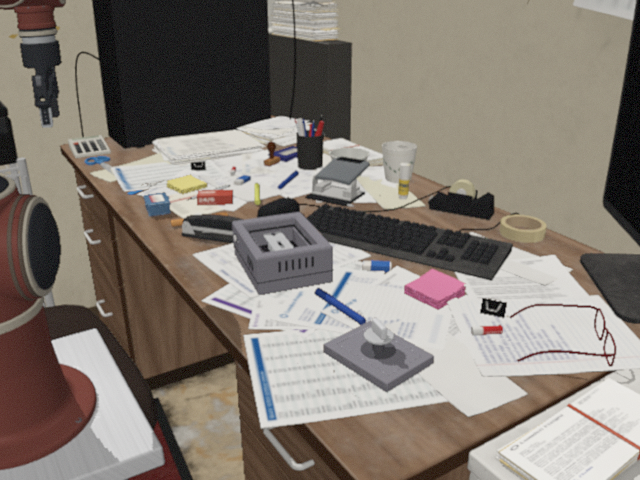

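The top view shows the unit at about (300,277), the cover at (470,282) with its stud head and wing at (474,282), the highlighter at (393,269) between them, the stapler at (200,300) and the pad at (415,185). The scene view shows the same things, with the wing standing upright on the cover. Next I measure from the depth.

Run:
```python
from h import *
f=dict(np.load('top0.npz')); P=cloud(f)
g=f['pixels'].astype(int); 
def rect(m,name):
    p=P[m][:,:2].astype(np.float32); 
    r=cv2.minAreaRect(p*1000); b=cv2.boxPoints(r); e=b[1]-b[0],b[2]-b[1]
    L=max(e,key=np.linalg.norm); a=np.degrees(np.arctan2(L[1],L[0]))%180
    print(name,m.sum(),'c',np.round(r[0],1),'size',np.round([np.linalg.norm(x) for x in e],1),'long axis deg',round(a,2),'zmed',round(np.median(P[m][:,2])*1000,1), 'mean',np.round(p.mean(0)*1000,1))
def win(u0,u1,v0,v1):
    m=np.zeros((480,640),bool); m[v0:v1,u0:u1]=1; return m
Z=P[...,2]
def big(m):
    n,l,s,_=cv2.connectedComponentsWithStats(m.astype(np.uint8)); return l==1+np.argmax(s[1:,4])
rect(big(win(235,365,220,335)&(Z>.066)&(Z<.086)),'unit')
rect(big(win(425,515,240,320)&(Z>.010)&(Z<.024)),'cover')
rect(big(win(425,515,240,320)&(Z>.035)&(Z<.055)),'head+')
rect(big(win(425,515,240,320)&(Z>.054)&(Z<.08)),'wing')
m=win(245,355,230,325)&(Z<.066); 
print('bay z hist',np.histogram(Z[win(280,330,255,300)],bins=np.arange(0,.09,.005)))
ms=big(win(270,335,250,305)&(Z>.044)&(Z<.066)); rect(ms,'strap'); 
rect(big(win(355,435,255,285)&(g[...,2]>g[...,0]+60)&(Z<.03)),'hl')
rect(big(win(160,240,262,335)&(Z>.02)),'stapler')
# edge lines: lower bound pixel rects via colour-independent ray method
for nm,m,z in(('unit',big(win(235,365,220,335)&(Z>.066)&(Z<.086)),.076),('cover',big(win(425,515,240,320)&(Z>.008)),.017)):
    c=max(cv2.findContours(m.astype(np.uint8),0,1)[0],key=cv2.contourArea).reshape(-1,2)
    w=ray(f,c,z)[:,:2].astype(np.float32)*1000; r=cv2.minAreaRect(w); print(nm,'ray',np.round(r,1) if 0 else r)
for nm,v in(('unit',(225,365,220,335)),('cov',(425,520,240,325))):
    im=cv2.resize(f['pixels'][v[2]:v[3],v[0]:v[1]],None,fx=4,fy=4,interpolation=2); cv2.imwrite(f'pics/c_{nm}.png',im[...,::-1])
a,b=[cv2.imread(f'pics/c_{n}.png') for n in('unit','cov')]; b=cv2.copyMakeBorder(b,0,a.shape[0]-b.shape[0],0,0,0); o=np.hstack([a,b]); cv2.imwrite('pics/c1.png',cv2.resize(o,(800,int(800*o.shape[0]/o.shape[1]))))
```

```text
unit 3325 c [501.2 179.9] size [139.2 181.2] long axis deg 78.67 zmed 76.8 mean [500.7 178.9]
cover 2940 c [ 482.1 -149.3] size [132.1 103. ] long axis deg 99.04 zmed 18.6 mean [ 480.9 -147.8]
head+ 312 c [ 480.6 -149.2] size [42.7 43.3] long axis deg 86.06 zmed 44.7 mean [ 481.2 -148.1]
wing 103 c [ 481.3 -148.7] size [10.1 33.8] long axis deg 80.4 zmed 63.9 mean [ 481.3 -148.6]
bay z hist (array([  0,   0,   0,   0,   0,  49, 330, 644, 125,  41, 507, 421, 103,
        18,   0,   0,   0]), array([0.   , 0.005, 0.01 , 0.015, 0.02 , 0.025, 0.03 , 0.035, 0.04 ,
       0.045, 0.05 , 0.055, 0.06 , 0.065, 0.07 , 0.075, 0.08 , 0.085]))
strap 1838 c [499.4 177.8] size [102.4 123.9] long axis deg 87.39 zmed 56.3 mean [499.5 176.6]
hl 434 c [507.7  -0.9] size [ 47.6 120. ] long axis deg 79.29 zmed 14.8 mean [513.6   3.7]
stapler 1074 c [459.6 386.1] size [150.5  34.1] long axis deg 130.78 zmed 47.7 mean [460.3 381.9]
unit ray ((500.9981994628906, 179.57040405273438), (180.42723083496094, 138.32553100585938), 78.70852661132812)
cover ray ((486.0494079589844, -148.41184997558594), (111.95014953613281, 133.04393005371094), 8.39443302154541)
```

View pics/c1.png

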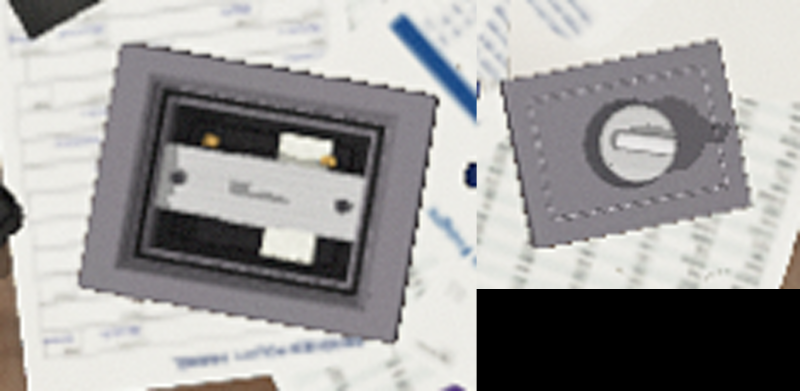

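Unit: centre (501,180) mm, long axis 78.7°. Cover: centre (481.5,-149), long axis 99°. The wing lies at 80.4°, so the stud has turned about 0.32 rad. I'll move over the unit for a wrist look on the way.

Call:
servo_tool([
  [[100,0.019,-0.0257,0,-5.08],[100,0.019,-0.0257,0,-5.08],[100,0.019,-0.0257,0,-5.08],[100,0.019,-0.0257,0,-5.08],[100,0.019,-0.0257,0,-5.08],[100,0.019,-0.0257,0,-5.08],[100,0.019,-0.0257,0,-5.08],[100,0.019,-0.0257,0,-5.08]],
])

```text
time: 0.9
tool_pos: [0.35, 0.386, 0.2447]
tool_rot: [-0.0, 0.495, 0.869, -0.0]
contact_force: [1.5, -0.1, 0.3]
gripper_width: 0.999
grasp_force: 0.0
```

Call:
servo_tool([
  [[100,0.019,-0.0257,0,-5.08],[100,0.019,-0.0257,0,-5.08],[100,0.019,-0.0257,0,-5.08],[100,0.019,-0.0257,0,-5.08],[100,0.019,-0.0257,0,-5.08],[100,0.019,-0.0257,0,-5.08],[100,0.019,-0.0257,0,-5.08],[100,0.019,-0.0257,0,-5.08]],
])

```text
time: 1.7
tool_pos: [0.502, 0.1805, 0.2448]
tool_rot: [-0.0, 0.766, 0.643, -0.0]
contact_force: [0.8, 1.5, -0.8]
gripper_width: 1.0
grasp_force: 0.0
```

Call:
servo_tool([
  [[100,0,0,0,0],[100,0,0,0,0],[100,0,0,0,0],[100,0,0,0,0],[100,0,0,0,0],[100,0,0,0,0],[100,0,0,0,0],[100,0,0,0,0]],
])

```text
time: 2.5
tool_pos: [0.5016, 0.1819, 0.2454]
tool_rot: [0.0, 0.764, 0.645, 0.0]
contact_force: [0.3, 0.2, 0.0]
gripper_width: 1.002
grasp_force: 0.0
```

```bash
cat >> h.py <<'E'
def yang(st):
    q=st['tool_rot']; y=R.from_quat([q[1],q[2],q[3],q[0]]).as_matrix()[:,1]; return np.degrees(np.arctan2(y[1],y[0]))
def rect(P,m,name):
    n,l,s,_=cv2.connectedComponentsWithStats(m.astype(np.uint8)); m=l==1+np.argmax(s[1:,4])
    p=P[m][:,:2].astype(np.float32); r=cv2.minAreaRect(p*1000); b=cv2.boxPoints(r); e=b[1]-b[0],b[2]-b[1]
    L=max(e,key=np.linalg.norm)
    print(name,m.sum(),'c',np.round(r[0],1),'size',np.round([np.linalg.norm(x) for x in e],1),'long',round(np.degrees(np.arctan2(L[1],L[0]))%180,2),'z',round(np.median(P[m][:,2])*1000,1)); return m
E
python3 - <<'E'
from h import *
s=manip.state(); f=grab_frame('wrist'); save(f,'w1.png'); np.savez('w1.npz',**f)
print(s['tool_pos'],yang(s),s['joint_pos'],f['T_tool_cam'])
P=cloud(f,s); Z=P[...,2]
rect(P,(Z>.066)&(Z<.086),'unit'); rect(P,(Z>.054)&(Z<.066),'ledge');
E
```

```text
[0.50159103 0.18186554 0.24535282] -9.696894427436018 [ 2.08307581e-01 -1.67629225e-01  1.82415411e+00  1.06455429e-05
  1.48493516e+00  3.77549400e-01] [[-3.39977701e-04 -9.49904737e-01 -3.12539398e-01  8.03144159e-02]
 [ 9.99999714e-01 -5.34050962e-04  5.35356299e-04  2.21345207e-04]
 [-6.75449450e-04 -3.12539127e-01  9.49904647e-01 -1.27888378e-01]
 [ 0.00000000e+00  0.00000000e+00  0.00000000e+00  1.00000000e+00]]
unit 21568 c [501.9 179.9] size [140.8 180.3] long 78.53 z 74.9
ledge 7641 c [502.  178.8] size [103.  132.1] long 78.77 z 59.9
```

View pics/w1.png

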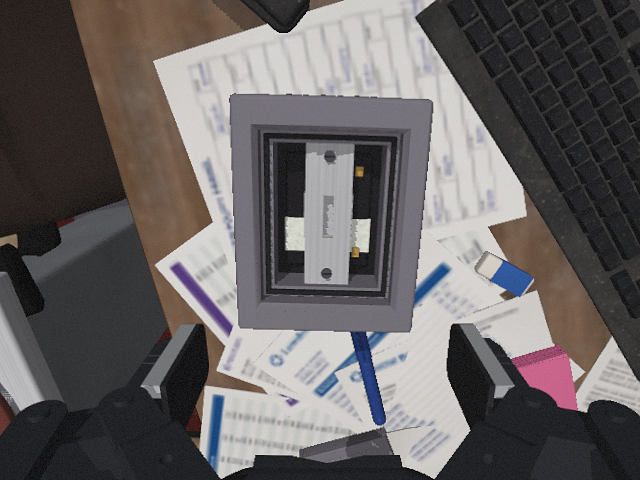

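The wrist view shows the unit's opening at about (325,215), centred, with the strap running along its long axis; it agrees with the top view: (502,179.8) mm, 78.6°. Now to the cover.

Call:
servo_tool([
  [[100,-0.0025,-0.0414,-0.01,0],[100,-0.0025,-0.0414,-0.01,0],[100,-0.0025,-0.0414,-0.01,0],[100,-0.0025,-0.0414,-0.01,0],[100,-0.0025,-0.0414,0,0],[100,-0.0025,-0.0414,0,0],[100,-0.0025,-0.0414,0,0],[100,-0.0025,-0.0414,0,0]],
])

```text
time: 3.35
tool_pos: [0.4813, -0.1512, 0.2055]
tool_rot: [0.0, 0.765, 0.645, 0.0]
contact_force: [0.1, -0.1, -0.6]
gripper_width: 1.002
grasp_force: 0.0
```

Call:
servo_tool([
  [[100,0,0,0,0],[100,0,0,0,0],[100,0,0,0,0],[100,0,0,0,0],[100,0,0,0,0],[100,0,0,0,0],[100,0,0,0,0],[100,0,0,0,0]],
])

```text
time: 4.15
tool_pos: [0.4817, -0.1493, 0.2053]
tool_rot: [0.0, 0.764, 0.645, 0.0]
contact_force: [-0.1, -0.2, -0.1]
gripper_width: 1.004
grasp_force: 0.0
```

Run:
```python
from h import *
s=manip.state(); f=grab_frame('wrist'); save(f,'w2.png'); np.savez('w2.npz',**f)
print(s['tool_pos'],yang(s))
P=cloud(f,s); Z=P[...,2]; D=np.hypot(P[...,0]-.4815,P[...,1]+.149)<.1
rect(P,D&(Z>.010)&(Z<.024),'cover'); rect(P,D&(Z>.036)&(Z<.07),'head'); rect(P,D&(Z>.0545)&(Z<.07),'wing')
f=np.load('w1.npz');
```

```text
[ 0.4817152  -0.14926232  0.20534402] -9.690717851883594
cover 18047 c [ 482.4 -149.4] size [130.1 100.4] long 99.42 z 16.3
head 2823 c [ 482.4 -148.8] size [43.7 42.7] long 170.19 z 42.6
wing 683 c [ 482.1 -149.1] size [ 9.4 34. ] long 80.42 z 61.6
```

Call:
servo_tool([
  [[100,0.0005,0,-0.025,0],[100,0,0,-0.025,0],[100,0,0,-0.025,0],[100,0,0,-0.025,0],[100,0,0,-0.02,0],[100,0,0,-0.015,0],[100,0,0,-0.01,0],[100,0,0,0,0]],
])

```text
time: 5.0
tool_pos: [0.4813, -0.1491, 0.059]
tool_rot: [-0.001, 0.764, 0.645, -0.001]
contact_force: [0.4, 0.1, 0.1]
gripper_width: 1.0
grasp_force: 0.0
```

Call:
servo_tool([
  [[0,0,0,0,0],[0,0,0,0,0],[0,0,0,0,0],[0,0,0,0,0],[0,0,0,0,0],[0,0,0,0,0],[0,0,0,0,0],[0,0,0,0,0]],
])

```text
time: 5.8
tool_pos: [0.4822, -0.1496, 0.0606]
tool_rot: [0.0, 0.764, 0.645, -0.0]
contact_force: [-1.2, 0.4, 3.5]
gripper_width: 0.099
grasp_force: 63.3
```

Call:
servo_tool([
  [[0,0,0,0,3],[0,0,0,0,3],[0,0,0,0,3],[0,0,0,0,3],[0,0,0,0,3],[0,0,0,0,3],[0,0,0,0,3],[0,0,0,0,2]],
])

```text
time: 6.6
tool_pos: [0.4827, -0.1497, 0.0607]
tool_rot: [0.001, 0.62, 0.784, 0.0]
contact_force: [-0.3, 1.1, 3.3]
gripper_width: 0.1
grasp_force: 63.3
```

Call:
servo_tool([
  [[0,0,0,0.005,0],[0,0,0,0.01,0],[0,0,0,0.02,0],[0,0,0,0.03,0],[0,0,0,0.03,0],[0,0,0,0.03,0],[0,0,0,0.02,0],[0,0,0,0,0]],
])

```text
time: 7.4
tool_pos: [0.4839, -0.1503, 0.2094]
tool_rot: [0.004, 0.621, 0.784, 0.001]
contact_force: [-0.5, -1.0, -3.2]
gripper_width: 0.095
grasp_force: 62.5
```

Run:
```python
from h import *
s=manip.state(); f=grab_frame('top'); f2=grab_frame('wrist'); save(f2,'w3.png')
print(s['tool_pos'],yang(s),s['contact_force'],s['ft_torque'])
P=cloud(f); Z=P[...,2]; zc=s['tool_pos'][2]-.0606+.017; print(zc)
m=(abs(Z-zc)<.007)&(np.hypot(P[...,0]-.482,P[...,1]+.149)<.1); rect(P,m,'cover')
P=cloud(f2,s); Z=P[...,2]
m=(abs(Z-zc)<.008)&(np.hypot(P[...,0]-.482,P[...,1]+.149)<.1); rect(P,m,'cover w')
```

```text
[ 0.48389375 -0.15027996  0.2094076 ] 13.261790779301707 [-0.50053902 -1.03267551 -3.19548137] [ 0.00137738 -0.04847362  0.06394774]
0.16580759844790954
cover 2123 c [ 477.1 -125.5] size [ 80.9 101.2] long 14.05 z 166.8
cover w 41118 c [ 482.1 -141.8] size [113.  100.8] long 104.19 z 164.7
```

View pics/w3.png

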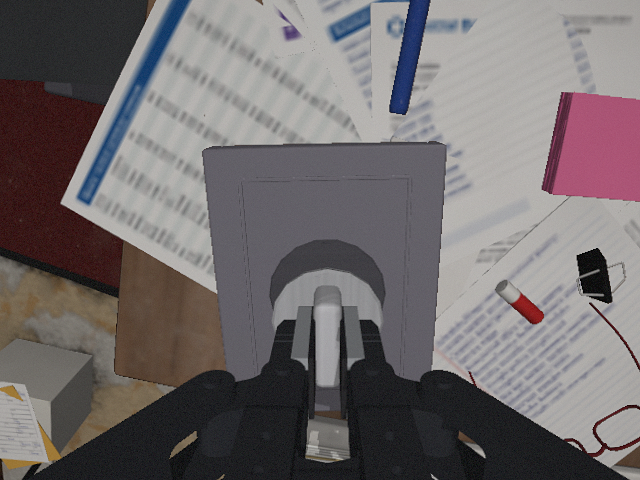

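The wrist view shows the cover hanging level and square to the hand, its far edge at row 148 and the wing gripped at (327,330). The cover is now at 104.1° and the hand's wing line at 103.3°, so the stud is at its 0 stop. Moving over the unit.

Call:
servo_tool([
  [[0,0.001,0.02,0,-2],[0,0.002,0.035,0,-3],[0,0.0025,0.05,0,-4],[0,0.003,0.05,0,-4.5],[0,0.003,0.05,0,-4],[0,0.003,0.05,0,-4],[0,0.003,0.045,0,-3],[0,0.002,0.0295,0,-1]],
])

```text
time: 8.3
tool_pos: [0.4999, 0.1823, 0.2025]
tool_rot: [-0.001, 0.778, 0.628, -0.002]
contact_force: [0.1, 0.1, -2.5]
gripper_width: 0.096
grasp_force: 62.5
```

Call:
servo_tool([
  [[0,0,0,-0.01,0],[0,0,0,-0.01,0],[0,0,0,-0.01,0],[0,0,0,-0.005,0],[0,0,0,0,0],[0,0,0,0,0],[0,0,0,0,0],[0,0,0,0,0]],
])

```text
time: 9.1
tool_pos: [0.5021, 0.1795, 0.1711]
tool_rot: [0.0, 0.778, 0.628, 0.001]
contact_force: [0.8, 0.6, -2.8]
gripper_width: 0.099
grasp_force: 62.4
```

```bash
cat > look.py <<'E'
from h import *
s=manip.state(); f=grab_frame('wrist')
t=np.array(s['tool_pos']); print(t,yang(s),s['contact_force'],s['ft_torque'])
P=cloud(f,s); Z=P[...,2]; zc=t[2]-.0606+.017
a=np.radians(yang(s)); ax=np.array([np.cos(a),np.sin(a)]); ay=np.array([-ax[1],ax[0]])
# hand frame: p along tool y (cover x), q along wing dir
def edges(z,tol,nm,wx,wy):
    d=P[...,:2]-t[:2]; p=d@ax*1000; q=d@ay*1000
    m=(abs(Z-z)<tol)&(abs(p)<wx/2+15)&(abs(q)<wy/2+15); 
    n,l,st,_=cv2.connectedComponentsWithStats(m.astype(np.uint8)); m=l==1+np.argmax(st[1:,4])
    p,q,zz=p[m],q[m],Z[m]; print(nm,'p',p.min(),p.max(),'q',q.min(),q.max())
    A=np.c_[p,q,np.ones(len(p))]; print('  plane slope p,q, z0',np.round(np.linalg.lstsq(A,zz*1000,rcond=None)[0],4))
    # side edges by rows of q
    for sgn in(-1,1):
        b=[(c,sgn*np.max(sgn*p[abs(q-c)<1])) for c in range(int(q.min())+10,int(q.max())-8,3) if (abs(q-c)<1).sum()>10]
        b=np.array(b); b=b[abs(b[:,1]-np.median(b[:,1]))<3]
        k=np.polyfit(b[:,0],b[:,1],1); print('  side',sgn,'ang deg',-np.degrees(np.arctan(k[0])),'p at q=0',k[1])
edges(zc,.008,'cover',100,130)
edges(.076,.007,'unit',140,180)
E
python3 look.py
```

```text
[0.50211605 0.179547   0.17108577] -12.24255419431788 [ 0.76888807  0.62973432 -2.79483402] [ 0.00502116 -0.03952438  0.02675035]
cover p -50.97254502060649 51.15237182178163 q -46.62928550494391 66.22782834794064
  plane slope p,q, z0 [-9.000000e-04 -2.100000e-03  1.264796e+02]
  side -1 ang deg 1.2903835778638015 p at q=0 -49.5459355844619
  side 1 ang deg 1.117627743230917 p at q=0 49.99884377561011
unit p -71.66360450954075 70.98795080822529 q -77.6484808764351 90.99880583910006
  plane slope p,q, z0 [6.00000e-04 5.00000e-04 7.47533e+01]
  side -1 ang deg 1.0229841962389545 p at q=0 -69.78378822953378
  side 1 ang deg 0.9515623199323918 p at q=0 69.41114648250532
```

Cover and unit agree within 0.5 mm and 0.3°. Descending.

Call:
servo_tool([
  [[0,-0.0004,0,-0.01,0],[0,0,0,-0.01,0],[0,0,0,-0.008,0],[0,0,0,-0.006,0],[0,0,0,-0.004,0],[0,0,0,-0.004,0],[0,0,0,-0.003,0],[0,0,0,0,0]],
])

```text
time: 9.95
tool_pos: [0.5008, 0.1796, 0.1243]
tool_rot: [-0.0, 0.778, 0.628, -0.0]
contact_force: [1.1, 0.3, -2.9]
gripper_width: 0.098
grasp_force: 64.2
```

Call:
servo_tool([
  [[0,0,0,-0.001,0],[0,0,0,-0.001,0],[0,0,0,-0.001,0],[0,0,0,0,0],[0,0,0,0,0],[0,0,0,0,0],[0,0,0,0,0],[0,0,0,0,0]],
])

```text
time: 10.75
tool_pos: [0.5013, 0.1797, 0.1224]
tool_rot: [0.0, 0.778, 0.628, 0.0]
contact_force: [-0.8, -0.2, -1.2]
gripper_width: 0.098
grasp_force: 64.5
```

```bash
python3 look.py
```

```text
[0.50131056 0.1796735  0.12238395] -12.221444077462785 [-0.84856707 -0.19333868 -1.23140972] [-0.00297592  0.09660905  0.00745683]
cover p -64.99461535433404 64.99984697954905 q -47.27976992067528 79.99957248643774
  plane slope p,q, z0 [-2.00000e-04 -1.03000e-02  7.69006e+01]
  side -1 ang deg 0.037618489237047525 p at q=0 -64.8928516610559
  side 1 ang deg -0.002322117084261114 p at q=0 64.903384077716
unit p -70.69894431908027 71.3429252590917 q -49.755961049127244 91.3450004188879
  plane slope p,q, z0 [-4.00000e-04 -1.45000e-02  7.67897e+01]
  side -1 ang deg 0.9507546899307566 p at q=0 -68.86468513416486
  side 1 ang deg 0.6302836873360703 p at q=0 69.87353713638323
```

Call:
servo_tool([
  [[0,0,0,-0.001,0.5],[0,0,0,-0.001,0.5],[0,0,0,-0.001,0],[0,0,0,-0.001,0],[0,0,0,-0.001,0],[0,0,0,-0.001,0],[0,0,0,0,0],[0,0,0,0,0]],
])

```text
time: 11.6
tool_pos: [0.5015, 0.1797, 0.1166]
tool_rot: [0.0, 0.773, 0.635, 0.0]
contact_force: [-1.8, -1.2, 5.2]
gripper_width: 0.098
grasp_force: 65.3
```

Call:
servo_tool([
  [[0,0,0,-0.001,0],[0,0,0,-0.001,0],[0,0,0,-0.001,0],[0,0,0,-0.001,0],[0,0,0,-0.001,0],[0,0,0,-0.001,0],[0,0,0,0,0],[0,0,0,0,0]],
])

```text
time: 12.4
tool_pos: [0.5015, 0.1797, 0.111]
tool_rot: [0.0, 0.773, 0.635, 0.0]
contact_force: [-3.5, -0.2, 7.3]
gripper_width: 0.097
grasp_force: 65.6
```

Call:
servo_tool([
  [[0,0,0,-0.001,0],[0,0,0,-0.001,0],[0,0,0,-0.001,0],[0,0,0,-0.001,0],[0,0,0,0,0],[0,0,0,0,0],[0,0,0,0,0],[0,0,0,0,0]],
])

```text
time: 13.2
tool_pos: [0.5016, 0.1798, 0.1074]
tool_rot: [0.0, 0.773, 0.635, 0.0]
contact_force: [-3.6, -1.1, 8.7]
gripper_width: 0.1
grasp_force: 65.8
```

Call:
servo_tool([
  [[0,0,0,-0.001,0],[0,0,0,-0.001,0],[0,0,0,-0.001,0],[0,0,0,-0.001,0],[0,0,0,0,0],[0,0,0,0,0],[0,0,0,0,0],[0,0,0,0,0]],
])

```text
time: 14.0
tool_pos: [0.5017, 0.1798, 0.1037]
tool_rot: [0.0, 0.773, 0.635, 0.0]
contact_force: [-5.2, -1.2, 11.1]
gripper_width: 0.092
grasp_force: 66.1
```

Call:
servo_tool([
  [[0,0,0,-0.001,0],[0,0,0,-0.001,0],[0,0,0,0,0],[0,0,0,0,0],[0,0,0,0,0],[0,0,0,0,0],[0,0,0,0,0],[0,0,0,0,0]],
])

```text
time: 14.8
tool_pos: [0.5018, 0.1798, 0.1027]
tool_rot: [0.0, 0.773, 0.635, 0.0]
contact_force: [-7.5, -1.5, 15.9]
gripper_width: 0.098
grasp_force: 66.8
```

Call:
servo_tool([
  [[0,0,0,-0.001,0],[0,0,0,-0.001,0],[0,0,0,0,0],[0,0,0,0,0],[0,0,0,0,0],[0,0,0,0,0],[0,0,0,0,0],[0,0,0,0,0]],
])

```text
time: 15.6
tool_pos: [0.5022, 0.1799, 0.1025]
tool_rot: [0.0, 0.773, 0.635, 0.0]
contact_force: [-10.9, -2.2, 23.8]
gripper_width: 0.096
grasp_force: 68.1
```

Call:
servo_tool([
  [[0,-0.001,0,0,0],[0,-0.001,0,0,0],[0,-0.001,0,0,0],[0,0,0,0,0],[0,0,0,0,0],[0,0,0,0,0],[0,0,0,0,0],[0,0,0,0,0]],
])

```text
time: 16.4
tool_pos: [0.5013, 0.1799, 0.1026]
tool_rot: [0.002, 0.773, 0.635, 0.003]
contact_force: [-3.9, -1.6, 18.2]
gripper_width: 0.097
grasp_force: 67.1
```

Call:
servo_tool([
  [[0,-0.001,0,-0.001,0],[0,0,0,0,-3],[0,0,0,0,-4],[0,0,0,0,-4],[0,0,0,0,-4],[0,0,0,0,-4],[0,0,0,0,-4],[0,0,0,0,0]],
])

```text
time: 17.2
tool_pos: [0.5012, 0.1799, 0.1026]
tool_rot: [0.002, 0.884, 0.467, 0.004]
contact_force: [-3.4, -2.8, 20.5]
gripper_width: 0.094
grasp_force: 67.5
```

```bash
python3 -c "
from h import *
s=manip.state(); print(yang(s),s['tool_pos'],s['contact_force'],s['ft_torque'],s['joint_pos'])"
```

```text
-34.28012873925046 [0.50119895 0.1798604  0.10257816] [-3.43668829 -2.77518077 20.4876119 ] [-0.53101305  0.6354246  -0.05318725] [ 2.05494342e-01 -3.93381578e-02  1.95453557e+00 -1.58177951e-03
  1.21754375e+00  8.04316840e-01]
```

Call:
servo_tool([
  [[0,0,0,0,-4],[0,0,0,0,-4],[0,0,0,0,-4],[0,0,0,0,-4],[0,0,0,0,-4],[0,0,0,0,-4],[0,0,0,0,-4],[0,0,0,0,0]],
])

```text
time: 18.0
tool_pos: [0.5011, 0.1799, 0.1026]
tool_rot: [0.001, 0.971, 0.24, 0.004]
contact_force: [-3.7, -2.2, 20.3]
gripper_width: 0.099
grasp_force: 67.5
```

Call:
servo_tool([
  [[0,0,0,0,-4],[0,0,0,0,-4],[0,0,0,0,-4],[0,0,0,0,-4],[0,0,0,0,0],[0,0,0,0,0],[0,0,0,0,0],[0,0,0,0,0]],
])

```text
time: 18.8
tool_pos: [0.5011, 0.1799, 0.1026]
tool_rot: [0.0, 0.995, 0.103, 0.004]
contact_force: [-3.4, -2.0, 21.3]
gripper_width: 0.098
grasp_force: 67.5
```

```bash
python3 -c "
from h import *
s=manip.state(); print(yang(s),s['tool_pos'],s['contact_force'],s['ft_torque'],s['joint_pos'])"
```

```text
-78.21786837218062 [0.50107485 0.17989786 0.10256523] [-3.38868398 -1.97131024 21.26327081] [-0.52838338  0.69525289 -0.04650147] [ 2.05531044e-01 -3.93823949e-02  1.95460082e+00 -1.41044983e-03
  1.21784683e+00  1.57116664e+00]
```

Call:
servo_tool([
  [[0,0,0,0,-4],[0,0,0,0,-4],[0,0,0,0,-4],[0,0,0,0,-4],[0,0,0,0,-4],[0,0,0,0,-2],[0,0,0,0,0],[0,0,0,0,0]],
])

```text
time: 19.6
tool_pos: [0.501, 0.18, 0.1026]
tool_rot: [-0.001, 0.996, -0.089, 0.004]
contact_force: [-2.5, -2.6, 19.7]
gripper_width: 0.097
grasp_force: 67.5
```

```bash
python3 -c "
from h import *
s=manip.state(); print(yang(s),s['tool_pos'],s['contact_force'],s['ft_torque'],s['joint_pos'])"
```

```text
-100.21272353770014 [0.50103685 0.1799719  0.1025535 ] [-2.51963949 -2.6120633  19.70181982] [-0.48096905  0.72123349  0.0144709 ] [ 2.05613165e-01 -3.93441969e-02  1.95458497e+00 -1.26211802e-03
  1.21792115e+00  1.95509484e+00]
```

Call:
servo_tool([
  [[0,0,0,0,-2],[0,0,0,0,-1],[0,0,0,0,-1],[0,0,0,0,-1],[0,0,0,0,-1],[0,0,0,0,0],[0,0,0,0,0],[0,0,0,0,0]],
])

```text
time: 20.4
tool_pos: [0.5012, 0.1801, 0.1026]
tool_rot: [-0.001, 0.99, -0.14, 0.005]
contact_force: [-2.4, -1.5, 19.6]
gripper_width: 0.099
grasp_force: 67.8
```

```bash
python3 -c "
from h import *
s=manip.state(); print(yang(s),s['tool_pos'],s['contact_force'],s['ft_torque'])"
```

```text
-106.09869492100455 [0.50122149 0.18007496 0.10256622] [-2.42918706 -1.52910736 19.63288493] [-0.35864264  0.62019255  0.5669709 ]
```

The stop is felt: torque rose to 0.57 N m. Next I relax the twist, ease up into the notch and release.

Call:
servo_tool([
  [[0,0,0,0,1],[0,0,0,0.001,1],[0,0,0,0.001,0.5],[0,0,0,0.001,0],[0,0,0,0.001,0],[0,0,0,0.001,0],[0,0,0,0,0],[0,0,0,0,0]],
])

```text
time: 21.2
tool_pos: [0.5009, 0.18, 0.1055]
tool_rot: [-0.001, 0.993, -0.119, 0.005]
contact_force: [4.0, -0.1, 9.4]
gripper_width: 0.096
grasp_force: 66.0
```

Call:
servo_tool([
  [[0,0,0,0.001,0],[0,0,0,0.001,0],[0,0,0,0.001,0],[0,0,0,0,0],[0,0,0,0,0],[0,0,0,0,0],[0,0,0,0,0],[0,0,0,0,0]],
])

```text
time: 22.0
tool_pos: [0.5006, 0.1799, 0.1064]
tool_rot: [-0.001, 0.993, -0.12, 0.005]
contact_force: [7.5, 0.3, -0.5]
gripper_width: 0.099
grasp_force: 64.4
```

```bash
python3 -c "
from h import *
s=manip.state(); print(yang(s),s['tool_pos'],s['contact_force'],s['ft_torque'])"
```

```text
-103.73052721031308 [0.50059586 0.17987445 0.10636952] [ 7.53085363  0.33826888 -0.46943711] [ 0.12291385 -1.50136891  0.05335058]
```

Call:
servo_tool([
  [[0,0.001,0,0,0],[0,0.001,0,0,0],[0,0.001,0,0,0],[0,0,0,0,0],[60,0,0,0,0],[60,0,0,0,0],[60,0,0,0,0],[60,0,0,0,0]],
])

```text
time: 22.8
tool_pos: [0.4995, 0.1795, 0.1045]
tool_rot: [0.0, 0.993, -0.119, -0.001]
contact_force: [-0.3, 0.3, -0.3]
gripper_width: 0.601
grasp_force: 0.0
```

Call:
servo_tool([
  [[60,0,0,0.01,0],[60,0,0,0.02,0],[60,0,0,0.03,0],[60,0,0,0.03,0],[60,0,0,0.03,0],[60,0,0,0.03,0],[60,0,0,0,0],[60,0,0,0,0]],
])

```text
time: 23.6
tool_pos: [0.5006, 0.1798, 0.2566]
tool_rot: [-0.0, 0.993, -0.119, 0.001]
contact_force: [0.6, -0.1, -0.9]
gripper_width: 0.598
grasp_force: 0.0
```

Run:
```python
from h import *
s=manip.state(); f=grab_frame('wrist'); save(f,'w5.png'); print(s['tool_pos'],s['contact_force'],s['gripper_width'])
P=cloud(f,s); Z=P[...,2]; D=np.hypot(P[...,0]-.5015,P[...,1]-.18)
m=rect(P,(D<.05)&(Z>.096)&(Z<.115),'wing'); print('wing top',np.percentile(Z[m],[50,90]))
print('cover z',np.nanmedian(Z[(D>.03)&(D<.042)&(Z<.08)]),'unit rim z',np.nanmedian(Z[(D>.078)&(D<.088)&(Z>.07)]))
```

```text
[0.50063181 0.17976818 0.2565972 ] [ 0.56529828 -0.12326731 -0.8757076 ] 0.5978032890148324
wing 722 c [502.7 179.7] size [33.2  9.8] long 166.38 z 107.0
wing top [0.10702313 0.10808823]
cover z 0.07525017853387919 unit rim z 0.07504438016925546
```

View pics/w5.png

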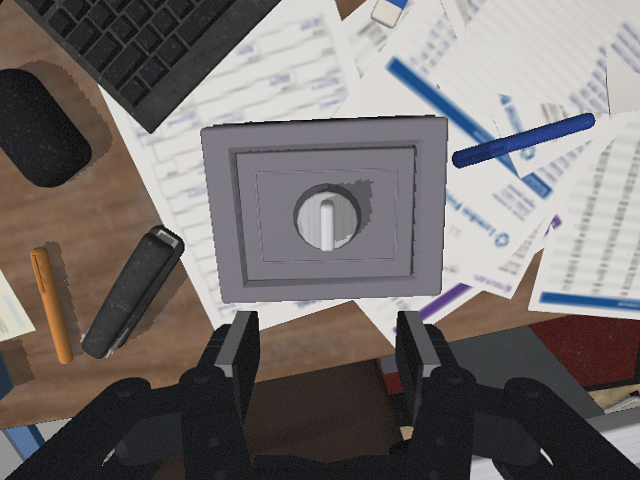

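The picture shows the cover flush in the opening at (327,215), with the wing across the long side at about 92°. The cover top and the unit rim are level within 0.2 mm, the push is about 14 mm and the bystanders are in place. Handing in.

```bash
python3 -c "
from plant import manip
print(manip.job_done())"
```

```text
the job is handed in; nothing more can be done
None
```

The cover is seated flush in the opening with its stud pushed in, turned a full quarter turn to the stop and sprung back into the catch; the job is handed in (no verdict was returned).

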